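Put the bolt bin into the third bay of the divider rack

ROBOT

A 7-joint arm with a two-finger parallel gripper is mounted at the origin on the work surface. World frame = base frame: x ahead of the robot, y to its left, z up, the work surface at z = 0. Lengths are in m, angles in degrees, forces in N, time in s.
With the tool pointing down it reaches from about 0.375 to 0.925 m from the base axis. Payload 3.1 kg.
Tool frame: the origin (TCP) lies where the fingers leave the gripper's body, on its centre line; the fingertips stand 73 mm ahead of it and the grasp point (between the pads) lies 54 mm ahead of it (bot.tcp_to_grasp is the distance from the TCP to the grasp point, in m); z points along the fingers, y is the direction in which the jaws open and shut (so a half turn about z gives the same grasp; the last joint's range is limited). The gripper opens to 85 mm and grips with 20 to 120 N. Pads are 22 mm wide; open, the fingers measure 114 mm over their backs; the gripper's body (76 mm by 85 mm) begins 54 mm behind the grasp point. The pads swing forward as they close: fully open they stand 13 mm farther back than shut.
Start: joints at [59.37, 21.939, 2.515, 91.553, -1.026, 66.532, -2.859], TCP at [0.275, -0.589, 0.304] pointing down, gripper open.
Joint ranges: [-149.38, 149.38], [-23.57, 123.04], [-84.95, 90], [0, 143.3], [-89.99, 269.99], [3.08, 112.72], [-163.45, 163.45]. Speed limits (degrees/s): [159.86, 159.86, 180, 180, 180, 180, 180].

INTERFACE

Orientations are given as [roll, pitch, yaw] about the fixed x, y, z axes, in that order (R = Rz(yaw) Ry(pitch) Rx(roll)).
In Python, from station import bot, grab_frame, finder gives the robot as it stands. The module is installed in compiled form; this text tells all that it offers.
- The arm moves only by the shell command python3 -m pendant 'ROWS' [FORCE]. ROWS is JSON, a list of rows, each a list of 3 entries, a list of its own where there are three numbers: the shift along the tool's x, y, z in m, then the turn, a rotation vector about the tool's x, y, z in degrees, then the finger opening in m, from 0 to 0.0854. In form: [[[dx, dy, dz], [ax, ay, az], fingers], ...]. A call has 1 to 12 rows; each row is the pose to reach, as a shift and turn from the pose measured when the call began, along the tool's axes at that moment; what a row does not reach only later rows make up. A row lasts 1/10 s, in which the tool goes at most 50 mm and 8.59 degrees, less where a joint would pass 70% of its speed; a pose out of reach is approached as far as the arm can. A call with a gripper value outside its range is refused whole. The fingers move at their own pace and stop on an object; FORCE is the grip in N (left out, the last holds). Time passes only in rows, so rows that repeat a pose let the fingers close. It gives the time, the measured TCP pose, the force and the opening at its end, in the units of the state.
- bot.sense(): the state, without advancing time (a new reading comes with each control period).
- grab_frame(name): name is "scene" or "top"; returns a dict with "color" (480x640x3 uint8, red, green, blue), "camera_matrix" (3x3 intrinsics, pixels), "rvec" (rotation vector, rad) and "tvec" (3), from world to camera coordinates, as OpenCV has them. Camera axes: x right, y down, z forward; pixel columns grow to the right and rows downward; lengths in m; the calibration is good to about 2 mm. A picture is of the moment at which its call begins. There is no depth.
- bot.hand_in(): hands the job in, once; it reports no verdict.
Trained networks look in a picture, given as the dict that the camera call returned (one of the last four; its "shot" number tells which), for a name from the list of things; names that differ only in an ending like _2 or _b are one class to them, and where a whole thing is asked for, a point or a joint stands for the part that bears it (a point fixed in the world has none). Each returns a list of dicts, best first, with "conf" (0 to 1); they miss things now and then, are a little off and sometimes report something else, mostly with a low value. They report only what shows in the picture. A call takes as long as a camera call.
- finder.spot_in(query, picture): "point" ([x, y, z] in m, in world coordinates, good to about 4 mm: the middle of the surface that is visible of it).
- finder.masks_of(query, picture): "region" (480x640 bool, what is visible of it).
The state is a dict: "time": time; "joint_pos": joint angles; "qd": joint speeds; "tau": joint torques, N m; "eef_pos": TCP position; "tool_rot": TCP orientation; "wrist_force": force on the tool from outside, world axes, zero at the start; "torque": the same for the moment, N m; "opening": finger opening in m.
Only numpy, scipy, OpenCV 4.12 (cv2) and the standard library are available. Lean on these libraries where they do the work, as an engineer would, in place of code of your own. Each camera call takes 0.05 s, during which the arm holds its last target.

TASK

Starting at the end of the red rack with the yellow post, run a fingertip along the white labels on top of its front rail to count the bays, full or empty: touch the first, second and third label in turn, and no label past the third. Then push the loose blue bin along the bench into that third bay, under the rail, until it is fully home against the back of the rack. Only push the bin, never lift or tip it, keep it out of the other bays, and leave everything else where it stands.

Things in the scene. Friction and masses are not known exactly. Their poses are not given: they have to be found in the camera images.
- rack: Red steel divider rack fixed to the bench, 424 mm long (y), 91 mm deep (x), 44 mm high, rail above. Origin on the bench, mid-length; x points into the bays, away from the robot, y to the robot's left. Six bays centred at y = +175, +105, +35, -35, -105, -175 mm, 66 mm wide, 60 mm at the mouths (x = -48 mm, between 10 mm round uprights), open to the bench: bins slide in with no step.
- rail (a point): Middle of the top of the flat rail over the bay mouths, 58 mm above the bench, at x = -33 mm of the rack. The rail is 24 mm wide, runs the rack's whole length (its y), and its underside is 50 mm above the bench. White labels lie flush in its top, one over each bay, with 16 mm of red rail between neighbours.
- back (a point): Foot of the inner face of the rack's back panel, mid-length, at x = +43 mm of the rack: the panel stops a bin pushed into a bay. A bin fully home has its origin 50 mm in front of this face (x = -7 mm of the rack) and its front 12 mm proud of the rail.
- label_a: White plastic label in the rail's top over one bay, 54 mm along the rail, 24 mm wide, 4 mm thick; fixed. Number 1 from the rack's +y (left) end, so number 6 from its -y end. Origin at the centre of its underside, 54 mm above the bench; its top is 58 mm above the bench.
- label_b: White plastic label in the rail's top over one bay, 54 mm along the rail, 24 mm wide, 4 mm thick; fixed. Number 2 from the rack's +y (left) end, so number 5 from its -y end. Origin at the centre of its underside, 54 mm above the bench; its top is 58 mm above the bench.
- label_c: White plastic label in the rail's top over one bay, 54 mm along the rail, 24 mm wide, 4 mm thick; fixed. Number 3 from the rack's +y (left) end, so number 4 from its -y end. Origin at the centre of its underside, 54 mm above the bench; its top is 58 mm above the bench.
- label_d: White plastic label in the rail's top over one bay, 54 mm along the rail, 24 mm wide, 4 mm thick; fixed. Number 4 from the rack's +y (left) end, so number 3 from its -y end. Origin at the centre of its underside, 54 mm above the bench; its top is 58 mm above the bench.
- label_e: White plastic label in the rail's top over one bay, 54 mm along the rail, 24 mm wide, 4 mm thick; fixed. Number 5 from the rack's +y (left) end, so number 2 from its -y end. Origin at the centre of its underside, 54 mm above the bench; its top is 58 mm above the bench.
- label_f: White plastic label in the rail's top over one bay, 54 mm along the rail, 24 mm wide, 4 mm thick; fixed. Number 6 from the rack's +y (left) end, so number 1 from its -y end. Origin at the centre of its underside, 54 mm above the bench; its top is 58 mm above the bench.
- start_post: Yellow plastic post, 40 x 20 x 66 mm high, fixed at one end of the rack, beside the rail; it is the end to count from, and may be at either end (y = +223 or -223 mm of the rack). Origin at the centre of its underside.
- end_post: Black plastic post of the same size at the other end of the rack. Origin at the centre of its underside.
- bin: Blue bin to be pushed, loose on the bench in front of the rack: 100 deep (x) x 56 wide (y) x 45 mm high, full of bolts, 0.25 to 0.5 kg, flat bottom. Origin at the centre of its underside; x points from its low front (28 mm high) to its back, which enters the bay first; up to 0.25 rad off the rack's x. Side walls 28 mm high over the front 38 mm, 45 mm behind that.
- green_bin: Green bin of the same size and shape, in the second bay from one end of the rack; leave alone. Origin at the centre of its underside.
- grey_bin: Grey bin of the same size and shape, in the second bay from the other end; leave alone. Origin at the centre of its underside.
- carton: Cardboard carton, 55 x 85 x 50 mm high, on the bench to one side; leave alone. Origin at the centre of its underside.
- grease_tin: Round tin, 60 mm across, 90 mm high, on the bench to the other side; leave alone. Origin at the centre of its underside.

How it is judged:
By the outcome, as a careful person would: the job done as asked, in the order asked, and still so for the second after the job is handed in, with the robot touching nothing.
It also fails if it takes over 64 s, if anything falls off the work surface, if the arm or the gripper's body presses on something with over 40 N, if the wrist force passes 120 N, or if a joint passes its speed limit or range.

## Working session

There is one attempt and no reset: what is moved stays moved. The work goes in short steps, Python scripts to look and compute and a shell command to move; the robot and the scene stay as the last step left them, time stands still between calls to the robot, and variables do not carry over. Pictures are saved under pics/ and viewed, and the job is handed in when it is done.

```bash
mkdir -p pics
python3 - <<'E'
from station import bot, grab_frame, finder
import cv2
s=bot.sense();print({k:s[k] for k in('time','eef_pos','tool_rot','wrist_force','opening')})
for n in("scene","top"):
    p=grab_frame(n);cv2.imwrite(f"pics/{n}0.png",p["color"][:,:,::-1])
    print(n,p["camera_matrix"],p["rvec"],p["tvec"])
    for q in("label_a","start_post","end_post","bin","green_bin","grey_bin","carton","grease_tin","rail"):
        r=finder.spot_in(q,p);print(q,[(x["point"],round(x["conf"],2)) for x in r[:7]])
print(bot.sense()["time"])
E
```

```text
{'time': 0.0, 'eef_pos': array([ 0.27466325, -0.58827116,  0.30246684]), 'tool_rot': array([-1.79847041e+02,  1.04796166e-02,  2.50358381e+01]), 'wrist_force': array([ 0.12662175, -1.04169422, -0.3362091 ]), 'opening': 0.08532002366521721}
scene [[456.45424525   0.         320.00876582]
 [  0.         456.45424525 244.45417045]
 [  0.           0.           1.        ]] [ 1.19247383  2.18509686 -1.07826722] [ 0.30863421 -0.26047111  1.31883341]
label_a [([0.6233, 0.0505, 0.0593], 0.86), ([0.6259, -0.1551, 0.0588], 0.72), ([0.6193, 0.1241, 0.0594], 0.71), ([0.628, -0.0873, 0.0606], 0.68), ([0.6149, 0.1929, 0.0591], 0.6), ([0.6266, -0.0155, 0.059], 0.53)]
start_post [([0.639, -0.1991, 0.0674], 0.49)]
end_post [([0.6287, 0.2435, 0.0506], 0.58)]
bin [([0.5205, 0.119, 0.0275], 0.8), ([0.619, 0.1264, 0.0578], 0.51)]
green_bin [([0.6527, -0.0979, 0.0266], 0.93)]
grey_bin [([0.6422, 0.1146, 0.0265], 0.89), ([0.6271, -0.0881, 0.06], 0.38)]
carton [([0.5167, 0.3575, 0.0464], 0.95), ([0.6366, -0.2027, 0.067], 0.22)]
grease_tin [([0.4808, -0.3228, 0.0583], 0.82)]
rail [([0.6822, 0.0261, 0.036], 0.61)]
top [[452.3877362    0.         318.02562489]
 [  0.         452.3877362  238.28308147]
 [  0.           0.           1.        ]] [ 2.15290229 -2.16991434  0.11957374] [0.02599953 0.59870207 0.85521323]
label_a [([0.6151, 0.1207, 0.0584], 0.83), ([0.4928, 0.3537, 0.0419], 0.65), ([0.6171, 0.1933, 0.0568], 0.64), ([0.6224, -0.0164, 0.0591], 0.62), ([0.6222, -0.09, 0.0543], 0.62), ([0.6223, 0.0522, 0.0557], 0.59), ([0.6233, -0.1561, 0.0586], 0.55)]
start_post [([0.6255, -0.2016, 0.065], 0.86)]
end_post [([0.6076, 0.2369, 0.0716], 0.64)]
bin [([0.526, 0.1174, 0.0214], 0.69)]
green_bin [([0.6602, -0.0857, 0.0198], 0.7)]
grey_bin [([0.6471, 0.1177, 0.0265], 0.85)]
carton [([0.4922, 0.3536, 0.0472], 0.61)]
grease_tin [([0.465, -0.3275, 0.0908], 0.87), ([0.5277, 0.1174, 0.0215], 0.17)]
rail [([0.6216, -0.0179, 0.0581], 0.33)]
1.0
```

View pics/scene0.png

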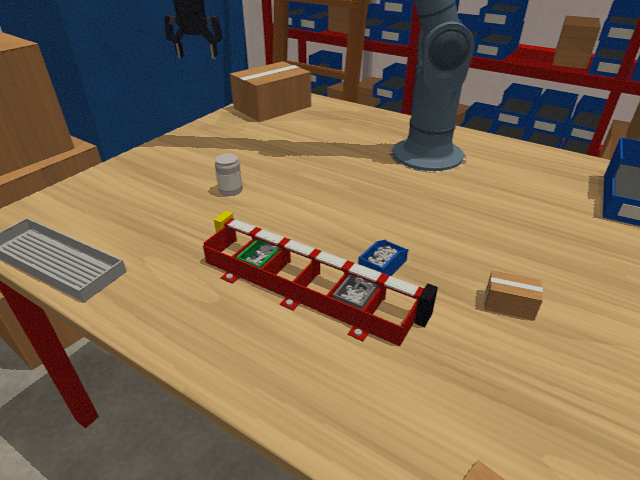

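View pics/top0.png

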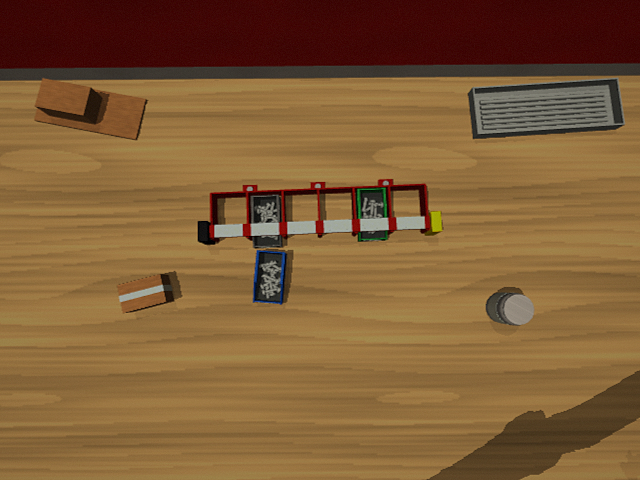

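The yellow post is at the -y end, on the right of the top view at (435,221). The first three labels sit at about y = -0.155, -0.089 and -0.016, and the third bay is empty. The blue bin at (270,277) is in front of the grey bin's bay. Next I'll fit precise poses.

```bash
cat > h.py <<'E'
import numpy as np, cv2
from scipy.optimize import minimize
from station import bot, grab_frame, finder
def ray(p,uv,z):
    R=cv2.Rodrigues(np.array(p["rvec"],float))[0];t=np.array(p["tvec"],float).ravel()
    d=np.linalg.inv(p["camera_matrix"])@np.array([uv[0],uv[1],1.]);c=-R.T@t;d=R.T@d
    return c+d*(z-c[2])/d[2]
def proj(p,X): return cv2.projectPoints(np.array(X,float),np.array(p["rvec"],float),np.array(p["tvec"],float),np.array(p["camera_matrix"],float),None)[0].reshape(-1,2)
def binmodel(s):
    x,y,a=s;P=[]
    prof=[(-.05,0),(-.05,.028),(-.012,.028),(-.012,.045),(.05,.045),(.05,0)]
    c,q=np.cos(a),np.sin(a)
    return [[np.array([x+c*u-q*v,y+q*u+c*v,z]) for u,z in prof] for v in(-.028,.028)]
def binmask(p,s):
    A,B=binmodel(s);m=np.zeros((480*4,640*4),np.uint8)
    pa,pb=proj(p,A)*4+1.5,proj(p,B)*4+1.5
    polys=[pa,pb]+[np.array([pa[i],pa[(i+1)%6],pb[(i+1)%6],pb[i]]) for i in range(6)]
    for q in polys: cv2.fillPoly(m,[np.round(q).astype(np.int32)],1)
    return cv2.resize(m.astype(np.float32),(640,480),interpolation=cv2.INTER_AREA)
def bluemask(p,near):
    h=cv2.cvtColor(p["color"],cv2.COLOR_RGB2HSV);m=((h[...,0]>105)&(h[...,0]<128)&(h[...,1]>120)&(h[...,2]>40))
    c=proj(p,[[near[0],near[1],.03]])[0];yy,xx=np.mgrid[:480,:640]
    m&=(np.hypot(xx-c[0],yy-c[1])<60)
    pts=np.argwhere(m)[:,::-1].astype(np.int32)
    return m,pts
def fitbin(pics,s0,verbose=True):
    ms=[]
    for p in pics:
        r=[x for x in finder.masks_of("bin",p)]
        c=proj(p,[[s0[0],s0[1],.03]])[0]
        r=[x for x in r if x["region"].any() and np.hypot(*(np.argwhere(x["region"]).mean(0)[::-1]-c))<25]
        ms.append(r[0]["region"].astype(np.float32) if r else None)
    def f(s,which):
        e=0
        for p,m in zip(pics,ms):
            if m is None or p is not which and which is not None: continue
            e+=np.abs(binmask(p,s)-m).sum()/m.sum()
        return e
    out=[]
    for w in [None]+list(pics):
        b=min((minimize(f,[s0[0],s0[1],a],args=(w,),method="Nelder-Mead",options=dict(initial_simplex=[[s0[0],s0[1],a],[s0[0]+.01,s0[1],a],[s0[0],s0[1]+.01,a],[s0[0],s0[1],a+.1]],xatol=1e-4,fatol=1e-4)) for a in(s0[2]-.1,s0[2]+.1)),key=lambda r:r.fun)
        out.append((np.round(b.x,4),round(b.fun,3)))
    print("bin fit both/each:",out,[m is not None for m in ms]);return out[0][0]
E
cat > m1.py <<'E'
from h import *
P=[grab_frame("scene"),grab_frame("top")]
for p in P:
    L=[]
    for r in finder.masks_of("label_a",p):
        g=r["region"]
        if r["conf"]<.4 or not g.any(): continue
        uv=np.argwhere(g).mean(0)[::-1];X=ray(p,uv,.058)
        if abs(X[0]-.62)<.03: L.append((X[1],X[0],int(g.sum()),uv.round(1)))
    L.sort(key=lambda a:a[0]);A=np.array([[b,a] for a,b,_,_ in L])
    print(np.round(A,4).tolist(),[l[2] for l in L])
    if len(A)>3:
        y=A[:,1];k=np.polyfit(y,A[:,0],1);a=np.arctan(-k[0]); res=A[:,0]-np.polyval(k,y)
        print("yaw deg",np.degrees(a),"x at y=-.016",np.polyval(k,-.016),"res mm",np.round(res*1e3,1), "len mean y",y.mean())
fitbin(P,[.525,.118,-.05])
E
python3 m1.py
```

```text
[[0.627, -0.1543], [0.6234, -0.0835], [0.6213, -0.0164], [0.6183, 0.0571], [0.617, 0.125], [0.6142, 0.1946]] [203, 224, 252, 308, 336, 294]
yaw deg 2.0198095092905115 x at y=-.016 0.6215012367393131 res mm [ 0.7 -0.5 -0.2 -0.6  0.5  0.2] len mean y 0.020426806895520566
[[0.6248, -0.1569], [0.6228, -0.0875], [0.6201, -0.0163], [0.6175, 0.0527], [0.6148, 0.124], [0.6128, 0.1928]] [353, 358, 356, 350, 366, 350]
yaw deg 2.026010828989289 x at y=-.016 0.620015924485268 res mm [-0.2  0.3  0.1 -0.1 -0.2  0.1] len mean y 0.018143792897418267
bin fit both/each: [(array([ 0.5234,  0.1179, -0.0664]), np.float64(0.421)), (array([ 0.5173,  0.1184, -0.0528]), np.float64(0.349)), (array([ 0.5235,  0.117 , -0.0873]), np.float64(0.035))] [True, True]
```

```bash
cat >> h.py <<'E'
from scipy.spatial.transform import Rotation as Ro
def cmd(*targets):
    s=bot.sense();R=Ro.from_euler("xyz",s["tool_rot"],degrees=True);p=np.array(s["eef_pos"])
    for x,y,z,yaw in targets:
        T=Ro.from_euler("xyz",[180,0,yaw],degrees=True)
        print(np.round(R.inv().apply(np.array([x,y,z])-p),4).tolist(),np.round((R.inv()*T).as_rotvec(degrees=True),2).tolist())
def st():
    s=bot.sense();print(round(s["time"],2),np.round(s["eef_pos"],4),np.round(s["tool_rot"],2),"F",np.round(s["wrist_force"],2),round(s["opening"],4))
E
python3 -c "
from h import *
cmd((.6258,-.1556,.30,2),(.6258,-.1556,.16,2))"
```

```text
[0.5012, -0.2443, 0.0039] [-0.0, -0.0, 23.03]
[0.5012, -0.2443, 0.1439] [-0.0, -0.0, 23.03]
```

```bash
python3 -m pendant '[[[0.501,-0.244,0.004],[0,0,23],0],[[0.501,-0.244,0.004],[0,0,23],0],[[0.501,-0.244,0.004],[0,0,23],0],[[0.501,-0.244,0.004],[0,0,23],0],[[0.501,-0.244,0.004],[0,0,23],0],[[0.501,-0.244,0.004],[0,0,23],0],[[0.501,-0.244,0.004],[0,0,23],0],[[0.501,-0.244,0.004],[0,0,23],0],[[0.501,-0.244,0.004],[0,0,23],0],[[0.501,-0.244,0.004],[0,0,23],0],[[0.501,-0.244,0.004],[0,0,23],0],[[0.501,-0.244,0.1],[0,0,23],0]]' 30; python3 -c "
from h import *
st();cmd((.6258,-.1556,.145,2))"
```

```text
time: 2.5
eef_pos: [0.6331, -0.1499, 0.2588]
tool_rot: [-179.9, -1.3, 2.8]
wrist_force: [1.1, -0.4, 0.8]
opening: 0.0005
2.5 [ 0.6331 -0.1499  0.2588] [-179.89   -1.3     2.75] F [ 1.09 -0.38  0.82] 0.0005
[-0.0102, 0.0056, 0.1136] [-0.12, -1.3, 0.75]
```

```bash
python3 -m pendant '[[[-0.010,0.006,0.03],[0,-1.3,0.7],0],[[-0.010,0.006,0.07],[0,-1.3,0.7],0],[[-0.010,0.006,0.10],[0,-1.3,0.7],0],[[-0.010,0.006,0.113],[0,-1.3,0.7],0],[[-0.010,0.006,0.114],[0,-1.3,0.7],0],[[-0.010,0.006,0.114],[0,-1.3,0.7],0],[[-0.010,0.006,0.114],[0,-1.3,0.7],0]]'
python3 - <<'E'
from h import *
st();cmd((.6258,-.1556,.132,2))
p=grab_frame("scene");c=cv2.resize(p["color"][150:350,150:450],(800,533));cv2.imwrite("pics/s1.png",c[:,:,::-1])
E
```

```text
time: 3.2
eef_pos: [0.6277, -0.1564, 0.1471]
tool_rot: [-179.9, -0.2, 2.0]
wrist_force: [-0.0, -0.2, 0.2]
opening: -0.0002
3.2 [ 0.6277 -0.1564  0.1471] [-179.94   -0.25    2.04] F [-0.02 -0.2   0.25] -0.0002
[-0.0019, -0.0009, 0.0151] [-0.06, -0.25, 0.04]
```

View pics/s1.png

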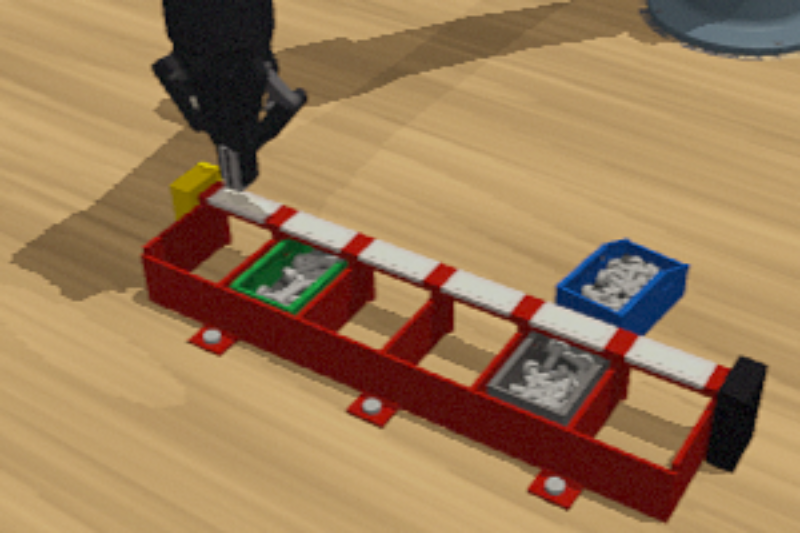

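The fingertip hangs above label 1, at crop pixel (237,185). I'll lower it gently.

```bash
python3 -m pendant '[[[-0.002,-0.001,0.006],[0,-0.2,0],0],[[-0.002,-0.001,0.011],[0,-0.2,0],0],[[-0.002,-0.001,0.014],[0,-0.2,0],0],[[-0.002,-0.001,0.015],[0,-0.2,0],0],[[-0.002,-0.001,0.016],[0,-0.2,0],0],[[-0.002,-0.001,0.016],[0,-0.2,0],0]]'
```

```text
time: 3.85
eef_pos: [0.6256, -0.1555, 0.131]
tool_rot: [-179.9, -0.0, 2.0]
wrist_force: [0.5, -1.0, 0.1]
opening: -0.0006
```

```bash
python3 -m pendant '[[[0,0,0.001],[0,0,0],0],[[0,0,0.0015],[0,0,0],0],[[0,0,0.0015],[0,0,0],0]]'
```

```text
time: 4.15
eef_pos: [0.6259, -0.1555, 0.1308]
tool_rot: [-179.9, -0.0, 2.0]
wrist_force: [-2.9, 0.1, 5.8]
opening: 0.0001
```

```bash
python3 -m pendant '[[[0,-0.006,0.0015],[0,0,0],0],[[0,-0.012,0.0015],[0,0,0],0],[[0,-0.018,0.0015],[0,0,0],0],[[0,-0.024,0.0015],[0,0,0],0],[[0,-0.030,0.0015],[0,0,0],0],[[0,-0.036,0.0015],[0,0,0],0],[[0,-0.042,0.0015],[0,0,0],0],[[0,-0.048,0.0015],[0,0,0],0],[[0,-0.054,0.0015],[0,0,0],0],[[0,-0.060,0.0015],[0,0,0],0],[[0,-0.066,0.0015],[0,0,0],0],[[0,-0.070,0.0015],[0,0,0],0]]'
```

```text
time: 5.35
eef_pos: [0.6247, -0.0861, 0.1308]
tool_rot: [179.9, -0.2, 2.0]
wrist_force: [0.2, -1.8, 5.4]
opening: -0.0002
```

```bash
python3 -m pendant '[[[0,-0.006,0.0015],[0,0,0],0],[[-0.001,-0.012,0.0015],[0,0,0],0],[[-0.001,-0.018,0.0015],[0,0,0],0],[[-0.001,-0.024,0.0015],[0,0,0],0],[[-0.001,-0.030,0.0015],[0,0,0],0],[[-0.002,-0.036,0.0015],[0,0,0],0],[[-0.002,-0.042,0.0015],[0,0,0],0],[[-0.002,-0.048,0.0015],[0,0,0],0],[[-0.002,-0.054,0.0015],[0,0,0],0],[[-0.002,-0.060,0.0015],[0,0,0],0],[[-0.002,-0.066,0.0015],[0,0,0],0],[[-0.002,-0.070,0.0015],[0,0,0],0]]'
python3 - <<'E'
from h import *
p=grab_frame("scene");c=cv2.resize(p["color"][150:350,150:450],(800,533));cv2.imwrite("pics/s2.png",c[:,:,::-1])
E
```

```text
time: 6.55
eef_pos: [0.6217, -0.017, 0.1308]
tool_rot: [179.8, -0.4, 2.0]
wrist_force: [-0.4, -3.4, 6.7]
opening: -0.0002
```

View pics/s2.png

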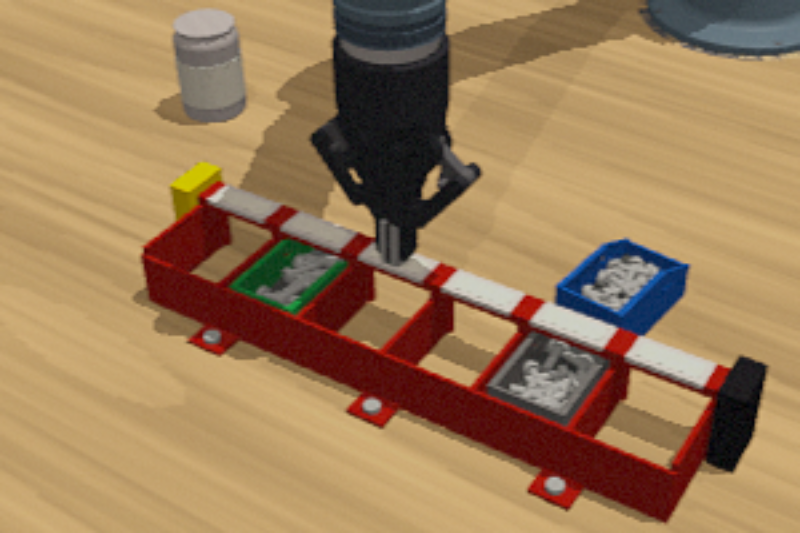

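The fingertip is on the third label, at crop pixel (395,262), and not on the fourth. I'll lift off and go to the bin's left side with the jaws turned.

```bash
python3 -m pendant '[[[0,0,-0.04],[0,0,0],0],[[0,0,-0.08],[0,0,0],0],[[0,0,-0.11],[0,0,0],0],[[0,0,-0.11],[0,0,0],0]]'; python3 -c "
from h import *
st();print(bot.sense()['joint_pos']);cmd((.522,.195,.22,92))"
```

```text
time: 7.0
eef_pos: [0.6238, -0.0141, 0.2462]
tool_rot: [179.9, -1.0, 2.2]
wrist_force: [0.7, -0.1, -0.5]
opening: -0.0002
7.0 [ 0.6238 -0.0141  0.2462] [179.94  -1.02   2.15] F [ 0.73 -0.12 -0.5 ] -0.0002
[  6.18740514  22.36508322 -10.78693246  98.47800686   4.89601558
  58.5870199  -94.13486024]
[-0.0943, -0.2128, 0.0243] [0.85, -0.75, -89.84]
```

```bash
python3 -m pendant '[[[-0.095,-0.213,0.024],[0.8,-0.7,-90],0.06],[[-0.095,-0.213,0.024],[0.8,-0.7,-90],0.06],[[-0.095,-0.213,0.024],[0.8,-0.7,-90],0.06],[[-0.095,-0.213,0.024],[0.8,-0.7,-90],0.06],[[-0.095,-0.213,0.024],[0.8,-0.7,-90],0.06],[[-0.095,-0.213,0.024],[0.8,-0.7,-90],0.06],[[-0.095,-0.213,0.024],[0.8,-0.7,-90],0.06],[[-0.095,-0.213,0.024],[0.8,-0.7,-90],0.06],[[-0.095,-0.213,0.024],[0.8,-0.7,-90],0.06],[[-0.095,-0.213,0.024],[0.8,-0.7,-90],0.06],[[-0.095,-0.213,0.024],[0.8,-0.7,-90],0.06],[[-0.095,-0.213,0.024],[0.8,-0.7,-90],0.06]]'
python3 - <<'E'
from h import *
st();print(bot.sense()['joint_pos']);cmd((.522,.195,.093,92))
P=[grab_frame("scene"),grab_frame("top")]
cv2.imwrite("pics/t2.png",P[1]["color"][:,:,::-1])
fitbin(P,[.5235,.117,-.08])
E
```

```text
time: 8.2
eef_pos: [0.5198, 0.1957, 0.2187]
tool_rot: [-179.9, -0.0, 92.2]
wrist_force: [-0.4, -0.2, 0.3]
opening: 0.0603
8.2 [0.5198 0.1957 0.2187] [-1.7988e+02 -2.0000e-02  9.2210e+01] F [-0.37 -0.24  0.28] 0.0603
[  2.50528012  20.51645414 -32.08210587 107.67439862  12.9592503
  55.53069947 -33.14513822]
[-0.0008, 0.0024, 0.1257] [-0.12, -0.02, 0.21]
bin fit both/each: [(array([ 0.5236,  0.1178, -0.0646]), np.float64(0.429)), (array([ 0.515 ,  0.1179, -0.0412]), np.float64(0.357)), (array([ 0.5239,  0.1173, -0.0725]), np.float64(0.036))] [True, True]
```

View pics/t2.png

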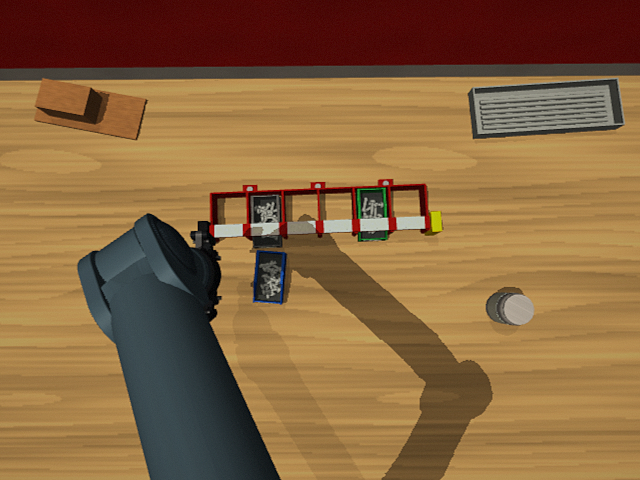

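```bash
python3 -m pendant '[[[0,0.002,0.045],[0,0,0.2],0.06],[[0,0.002,0.09],[0,0,0.2],0.06],[[0,0.002,0.12],[0,0,0.2],0.06],[[0,0.002,0.134],[0,0,0.2],0.06],[[0,0.002,0.134],[0,0,0.2],0.06],[[-0.012,0.002,0.134],[0,0,0.2],0.06],[[-0.020,0.002,0.134],[0,0,0.2],0.06],[[-0.026,0.002,0.134],[0,0,0.2],0.06],[[-0.032,0.002,0.134],[0,0,0.2],0.06],[[-0.038,0.002,0.134],[0,0,0.2],0.06],[[-0.044,0.002,0.134],[0,0,0.2],0.06],[[-0.050,0.002,0.134],[0,0,0.2],0.06]]'
```

```text
time: 9.6
eef_pos: [0.5248, 0.1464, 0.0862]
tool_rot: [179.9, -0.1, 92.0]
wrist_force: [-0.0, 3.7, 1.4]
opening: 0.0598
```

```bash
python3 -m pendant '[[[-0.007,0,0.001],[0,0,0],0.06],[[-0.014,0,0.001],[0,0,0],0.06],[[-0.021,0,0.001],[0,0,0],0.06],[[-0.028,0,0.001],[0,0,0],0.06],[[-0.035,0,0.001],[0,0,0],0.06],[[-0.042,0,0.001],[0,0,0],0.06],[[-0.049,0,0.001],[0,0,0],0.06],[[-0.056,0,0.001],[0,0,0],0.06],[[-0.063,0,0.001],[0,0,0],0.06],[[-0.070,0,0.001],[0,0,0],0.06],[[-0.077,0,0.001],[0,0,0],0.06],[[-0.080,0,0.001],[0,0,0],0.06]]'
python3 - <<'E'
from h import *
st()
P=[grab_frame("scene"),grab_frame("top")]
cv2.imwrite("pics/t3.png",P[1]["color"][:,:,::-1]);c=cv2.resize(P[0]["color"][150:350,150:450],(800,533));cv2.imwrite("pics/s3.png",c[:,:,::-1])
fitbin(P,[.525,.04,.035])
E
```

```text
time: 10.8
eef_pos: [0.5275, 0.065, 0.0848]
tool_rot: [180.0, -0.1, 91.9]
wrist_force: [0.3, 3.4, 1.7]
opening: 0.06
10.8 [0.5275 0.065  0.0848] [ 1.7996e+02 -6.0000e-02  9.1920e+01] F [0.31 3.36 1.7 ] 0.06
bin fit both/each: [(array([0.528 , 0.0033, 0.5313]), np.float64(6.607)), (array([ 0.5094, -0.0066,  0.5239]), np.float64(1.213)), (array([0.5461, 0.0039, 0.0095]), np.float64(5.282))] [True, True]
```

View pics/t3.png

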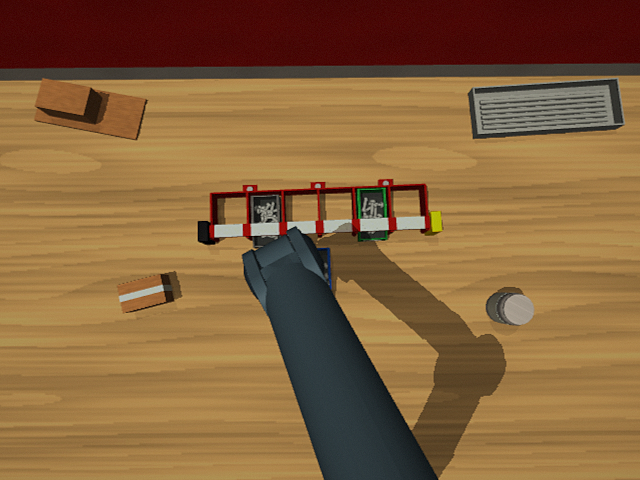

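View pics/s3.png

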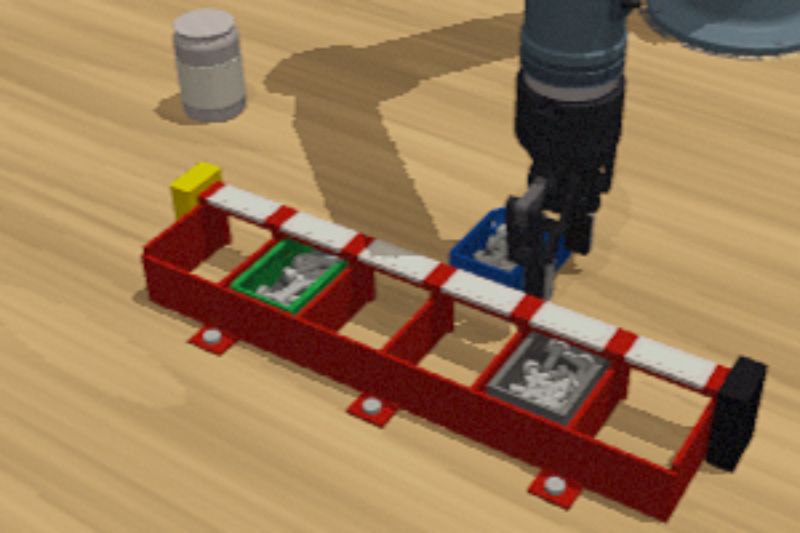

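The two-finger push is working: the bin is moving with the gripper and square to it (crop 450–570, 210–290). I'll push most of the rest, then back off and measure.

```bash
python3 -m pendant '[[[-0.006,0,0],[0,0,0],0.06],[[-0.012,0,0],[0,0,0],0.06],[[-0.018,0,0],[0,0,0],0.06],[[-0.024,0,0],[0,0,0],0.06],[[-0.030,0,0],[0,0,0],0.06],[[-0.036,0,0],[0,0,0],0.06],[[-0.040,0,0],[0,0,0],0.06],[[-0.041,0,0],[0,0,0],0.06]]';python3 -m pendant '[[[0.02,0,0],[0,0,0],0.06],[[0.05,0,-0.03],[0,0,0],0.06],[[0.09,0,-0.08],[0,0,0],0.06],[[0.14,0,-0.13],[0,0,0],0.06],[[0.18,0,-0.13],[0,0,0],0.06],[[0.20,0,-0.13],[0,0,0],0.06]]'
python3 - <<'E'
from h import *
st()
P=[grab_frame("scene"),grab_frame("top")]
cv2.imwrite("pics/t4.png",P[1]["color"][:,:,::-1]);c=cv2.resize(P[0]["color"][150:350,150:450],(800,533));cv2.imwrite("pics/s4.png",c[:,:,::-1])
fitbin(P,[.525,-.015,.035])
E
```

```text
time: 11.8
eef_pos: [0.5283, 0.023, 0.0844]
tool_rot: [-179.9, 0.0, 91.9]
wrist_force: [0.0, 1.6, 0.9]
opening: 0.06
time: 12.4
eef_pos: [0.5232, 0.2248, 0.2174]
tool_rot: [179.7, -0.0, 91.8]
wrist_force: [0.9, 1.2, 0.4]
opening: 0.0598
12.4 [0.5232 0.2248 0.2174] [179.74  -0.    91.84] F [0.86 1.2  0.35] 0.0598
bin fit both/each: [(array([ 0.5292, -0.0167,  0.0409]), np.float64(0.455)), (array([ 0.5211, -0.0159,  0.0622]), np.float64(0.36)), (array([ 0.5302, -0.0171,  0.037 ]), np.float64(0.043))] [True, True]
```

View pics/t4.png

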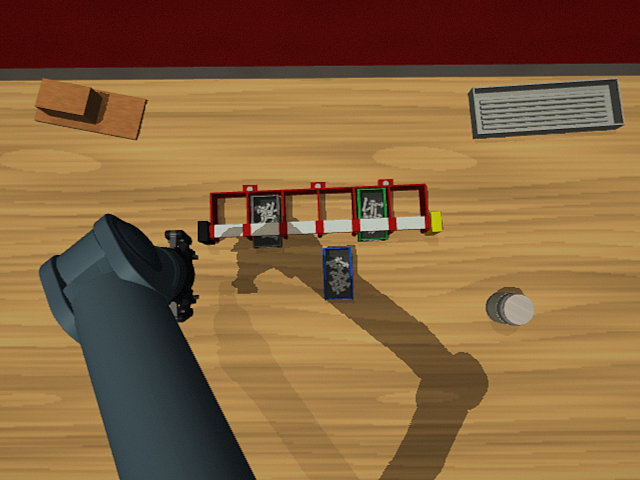

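The top view shows the bin at pixel (339,274), square to the rack. By the top camera it is about 3 mm short, so I'll nudge it 3 mm more.

```bash
python3 -m pendant '[[[-0.05,0,0],[0,0,0],0.06],[[-0.10,0,0],[0,0,0],0.06],[[-0.15,0,0],[0,0,0],0.06],[[-0.17,0,0.04],[0,0,0],0.06],[[-0.17,0,0.08],[0,0,0],0.06],[[-0.17,0,0.12],[0,0,0],0.06],[[-0.17,0,0.133],[0,0,0],0.06],[[-0.17,0,0.133],[0,0,0],0.06],[[-0.18,0,0.133],[0,0,0],0.06],[[-0.19,0,0.133],[0,0,0],0.06],[[-0.197,0,0.133],[0,0,0],0.06]]'; python3 -c "
from h import *
st();cmd((.530,.020,.0845,92))"
```

```text
time: 13.7
eef_pos: [0.5299, 0.0242, 0.0835]
tool_rot: [179.9, 0.2, 91.9]
wrist_force: [-0.1, 0.4, 1.4]
opening: 0.0598
13.7 [0.5299 0.0242 0.0835] [179.85   0.19  91.9 ] F [-0.12  0.42  1.42] 0.0598
[-0.0042, -0.0001, -0.001] [0.15, 0.19, -0.1]
```

```bash
python3 -m pendant '[[[-0.002,0,0],[0,0,0],0.06],[[-0.004,0,0],[0,0,0],0.06],[[-0.0045,0,0],[0,0,0],0.06],[[-0.0045,0,0],[0,0,0],0.06]]';python3 -m pendant '[[[0.02,0,0],[0,0,0],0.06],[[0.05,0,-0.03],[0,0,0],0.06],[[0.09,0,-0.08],[0,0,0],0.06],[[0.14,0,-0.13],[0,0,0],0.06],[[0.18,0,-0.13],[0,0,0],0.03],[[0.20,0,-0.13],[0,0,0],0.03]]'
python3 - <<'E'
from h import *
st()
P=[grab_frame("scene"),grab_frame("top")]
fitbin(P,[.525,-.015,.035])
cmd((.46,.1,.22,47),(.44,-.023,.2,2))
E
```

```text
time: 14.1
eef_pos: [0.5306, 0.0203, 0.0839]
tool_rot: [179.8, 0.2, 92.0]
wrist_force: [0.9, 1.1, 0.8]
opening: 0.0601
time: 14.7
eef_pos: [0.5242, 0.2236, 0.2167]
tool_rot: [179.5, 0.1, 92.0]
wrist_force: [0.2, -0.5, 0.3]
opening: 0.0318
14.7 [0.5242 0.2236 0.2167] [1.7946e+02 7.0000e-02 9.2020e+01] F [ 0.15 -0.5   0.32] 0.0318
bin fit both/each: [(array([ 0.5293, -0.0192,  0.0414]), np.float64(0.458)), (array([ 0.5224, -0.0198,  0.072 ]), np.float64(0.353)), (array([ 0.5307, -0.0204,  0.0247]), np.float64(0.071))] [True, True]
[-0.1192, -0.0672, -0.0064] [0.29, 0.1, 45.15]
[-0.2413, -0.0919, 0.0139] [0.34, -0.02, 90.15]
```

```bash
python3 -m pendant '[[[-0.242,-0.092,0.012],[0.3,0,90],0.03],[[-0.242,-0.092,0.012],[0.3,0,90],0.03],[[-0.242,-0.092,0.012],[0.3,0,90],0.03],[[-0.242,-0.092,0.012],[0.3,0,90],0.03],[[-0.242,-0.092,0.012],[0.3,0,90],0.03],[[-0.242,-0.092,0.012],[0.3,0,90],0.03],[[-0.242,-0.092,0.012],[0.3,0,90],0.03],[[-0.242,-0.092,0.012],[0.3,0,90],0.03],[[-0.242,-0.092,0.012],[0.3,0,90],0.03],[[-0.242,-0.092,0.012],[0.3,0,90],0.03],[[-0.242,-0.092,0.012],[0.3,0,90],0.03],[[-0.242,-0.092,0.012],[0.3,0,90],0.03]]'; python3 -c "
from h import *
st();cmd((.445,-.0232,.2,2),(.445,-.0232,.084,2))"
```

```text
time: 16.1
eef_pos: [0.4387, -0.0259, 0.2011]
tool_rot: [179.9, 0.1, 2.0]
wrist_force: [0.5, -0.1, 0.4]
opening: 0.0298
16.1 [ 0.4387 -0.0259  0.2011] [1.7994e+02 1.0000e-01 1.9700e+00] F [ 0.51 -0.06  0.4 ] 0.0298
[0.0064, -0.0024, 0.0011] [0.06, 0.1, -0.03]
[0.0066, -0.0026, 0.1171] [0.06, 0.1, -0.03]
```

```bash
python3 -m pendant '[[[0.003,-0.003,0.04],[0,0,0],0.03],[[0.004,-0.003,0.08],[0,0,0],0.03],[[0.004,-0.003,0.11],[0,0,0],0.03],[[0.004,-0.003,0.117],[0,0,0],0.03],[[0.007,-0.003,0.117],[0,0,0],0.03],[[0.015,-0.003,0.117],[0,0,0],0.03],[[0.023,-0.003,0.117],[0,0,0],0.03],[[0.029,-0.003,0.117],[0,0,0],0.03],[[0.034,-0.003,0.117],[0,0,0],0.03],[[0.039,-0.003,0.117],[0,0,0],0.03],[[0.044,-0.003,0.117],[0,0,0],0.03]]'
python3 - <<'E'
from h import *
st()
p=grab_frame("scene");c=cv2.resize(p["color"][150:350,150:450],(800,533));cv2.imwrite("pics/s5.png",c[:,:,::-1])
p=grab_frame("top");c=cv2.resize(p["color"][160:340,200:440],(800,600));cv2.imwrite("pics/t5.png",c[:,:,::-1])
E
```

```text
time: 17.2
eef_pos: [0.4816, -0.0215, 0.0838]
tool_rot: [179.9, 0.2, 2.0]
wrist_force: [-2.8, 0.2, 2.6]
opening: 0.0299
17.2 [ 0.4816 -0.0215  0.0838] [179.92   0.25   1.97] F [-2.78  0.23  2.56] 0.0299
```

View pics/s5.png

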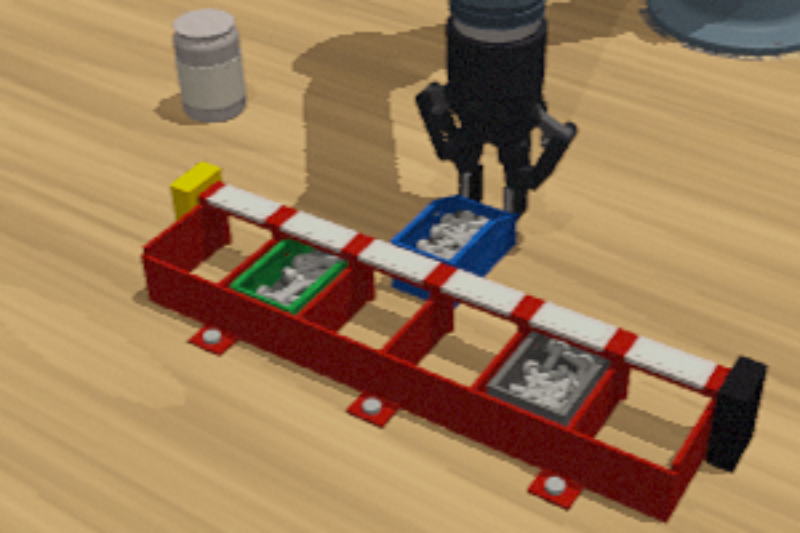

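View pics/t5.png

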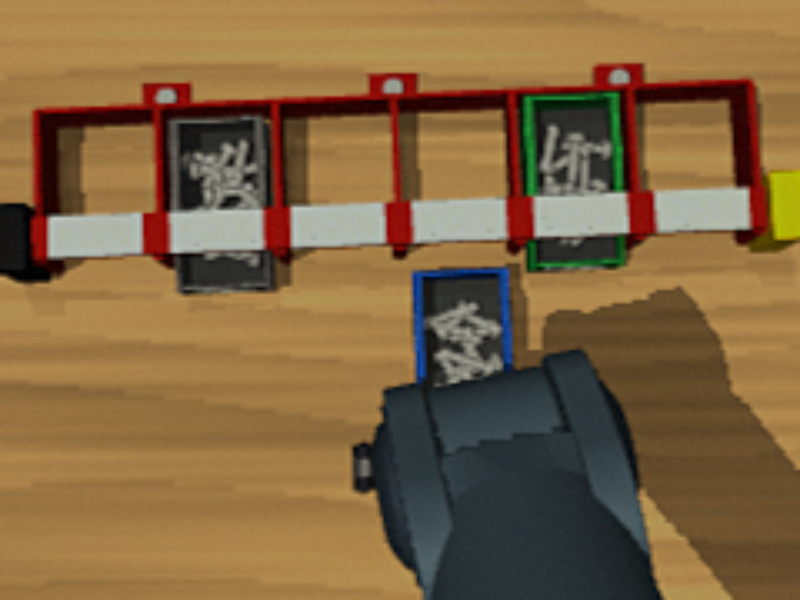

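The bin is lined up with the third bay in the top crop (415–510, 270). I'll push it in.

```bash
python3 -m pendant '[[[0.005,0,0],[0,0,0],0.03],[[0.010,0,0],[0,0,0],0.03],[[0.015,0,0],[0,0,0],0.03],[[0.020,0,0],[0,0,0],0.03],[[0.025,0,0],[0,0,0],0.03],[[0.030,0,0],[0,0,0],0.03],[[0.035,0,0],[0,0,0],0.03],[[0.040,0,0],[0,0,0],0.03]]'
python3 - <<'E'
from h import *
st()
p=grab_frame("scene");c=cv2.resize(p["color"][150:350,150:450],(800,533));cv2.imwrite("pics/s6.png",c[:,:,::-1])
E
```

```text
time: 18.1
eef_pos: [0.5236, -0.02, 0.084]
tool_rot: [179.9, 0.0, 2.0]
wrist_force: [-0.3, 0.4, -0.7]
opening: 0.0296
18.1 [ 0.5236 -0.02    0.084 ] [1.7995e+02 3.0000e-02 1.9700e+00] F [-0.35  0.36 -0.69] 0.0296
```

View pics/s6.png

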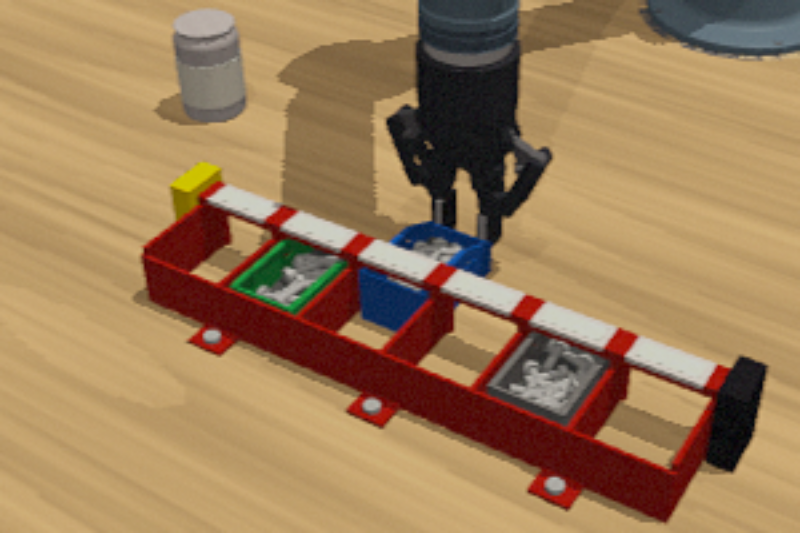

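The bin is inside the third bay, at crop (400,290), with no jam. Next is the rest of the push.

```bash
python3 -m pendant '[[[0.005,0,0],[0,0,0],0.03],[[0.010,0,0],[0,0,0],0.03],[[0.015,0,0],[0,0,0],0.03],[[0.020,0,0],[0,0,0],0.03],[[0.025,0,0],[0,0,0],0.03],[[0.030,0,0],[0,0,0],0.03],[[0.035,0,0],[0,0,0],0.03],[[0.040,0,0],[0,0,0],0.03],[[0.045,0,0],[0,0,0],0.03],[[0.049,0,0],[0,0,0],0.03],[[0.053,0,0],[0,0,0],0.03],[[0.054,0,0],[0,0,0],0.03]]'; python3 -m pendant '[[[0.002,0,0],[0,0,0],0.03],[[0.004,0,0],[0,0,0],0.03],[[0.005,0,0],[0,0,0],0.03],[[0.006,0,0],[0,0,0],0.03]]'
```

```text
time: 19.35
eef_pos: [0.5795, -0.018, 0.0844]
tool_rot: [180.0, -0.1, 2.0]
wrist_force: [-2.8, -1.0, 2.0]
opening: 0.0298
time: 19.75
eef_pos: [0.5855, -0.0178, 0.0844]
tool_rot: [180.0, -0.1, 2.0]
wrist_force: [-2.2, 0.7, -0.2]
opening: 0.0301
```

```bash
python3 -m pendant '[[[0.001,0,0],[0,0,0],0.03],[[0.002,0,0],[0,0,0],0.03],[[0.003,0,0],[0,0,0],0.03],[[0.003,0,0],[0,0,0],0.03]]'; python3 -m pendant '[[[0.001,0,0],[0,0,0],0.03],[[0.002,0,0],[0,0,0],0.03],[[0.003,0,0],[0,0,0],0.03],[[0.003,0,0],[0,0,0],0.03]]'
```

```text
time: 20.15
eef_pos: [0.5866, -0.0177, 0.0842]
tool_rot: [179.9, 0.2, 2.0]
wrist_force: [-5.8, -0.7, 5.0]
opening: 0.0299
time: 20.55
eef_pos: [0.587, -0.0177, 0.0837]
tool_rot: [179.9, 0.5, 2.0]
wrist_force: [-8.5, 0.9, 6.0]
opening: 0.03
```

The bin has stopped: force is rising with no more travel. I'll back off and check.

```bash
python3 -m pendant '[[[0.004,0,0],[0,0,0],0.03],[[0.005,0,0],[0,0,0],0.03],[[0.005,0,0],[0,0,0],0.03]]'; python3 -m pendant '[[[-0.01,0,0],[0,0,0],0.03],[[-0.03,0,0],[0,0,0],0.03],[[-0.06,0,0],[0,0,0],0.03],[[-0.09,0,-0.04],[0,0,0],0.03],[[-0.12,0,-0.09],[0,0,0],0.03],[[-0.12,0.05,-0.14],[0,0,0],0.03],[[-0.12,0.10,-0.15],[0,0,0],0.03],[[-0.12,0.15,-0.15],[0,0,0],0.03],[[-0.12,0.20,-0.15],[0,0,0],0.03],[[-0.12,0.20,-0.15],[0,0,0],0.03]]'
python3 - <<'E'
from h import *
st()
P=[grab_frame("scene"),grab_frame("top")]
c=cv2.resize(P[0]["color"][150:350,150:450],(800,533));cv2.imwrite("pics/s7.png",c[:,:,::-1])
c=cv2.resize(P[1]["color"][160:340,200:440],(800,600));cv2.imwrite("pics/t7.png",c[:,:,::-1])
p=P[1]
for q in("bin","green_bin","grey_bin","carton","grease_tin"):
    print(q,[(x["point"],round(x["conf"],2)) for x in finder.spot_in(q,p)[:2]])
E
```

```text
time: 20.85
eef_pos: [0.5877, -0.0177, 0.0828]
tool_rot: [179.9, 1.2, 2.0]
wrist_force: [-11.6, 0.2, 7.7]
opening: 0.0299
time: 21.85
eef_pos: [0.4784, -0.2282, 0.2377]
tool_rot: [179.5, 0.8, 1.5]
wrist_force: [-0.0, -0.3, -0.3]
opening: 0.0299
21.85 [ 0.4784 -0.2282  0.2377] [179.53   0.81   1.55] F [-0.01 -0.28 -0.3 ] 0.0299
bin [([0.6637, -0.015, 0.0205], 0.74), ([0.6247, -0.2024, 0.0661], 0.65)]
green_bin [([0.6595, -0.0837, 0.0217], 0.82)]
grey_bin [([0.6444, 0.1185, 0.0234], 0.89)]
carton [([0.4954, 0.3546, 0.046], 0.68), ([0.6283, 0.0263, 0.0575], 0.42)]
grease_tin []
```

View pics/s7.png

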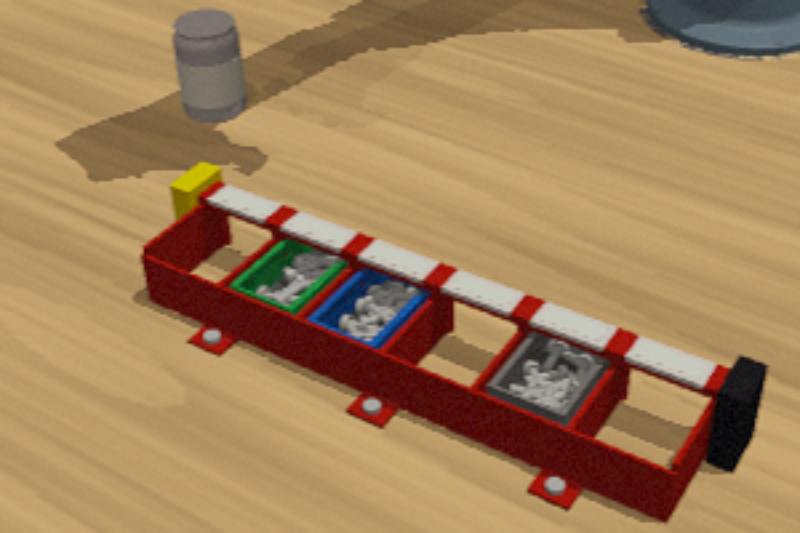

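View pics/t7.png

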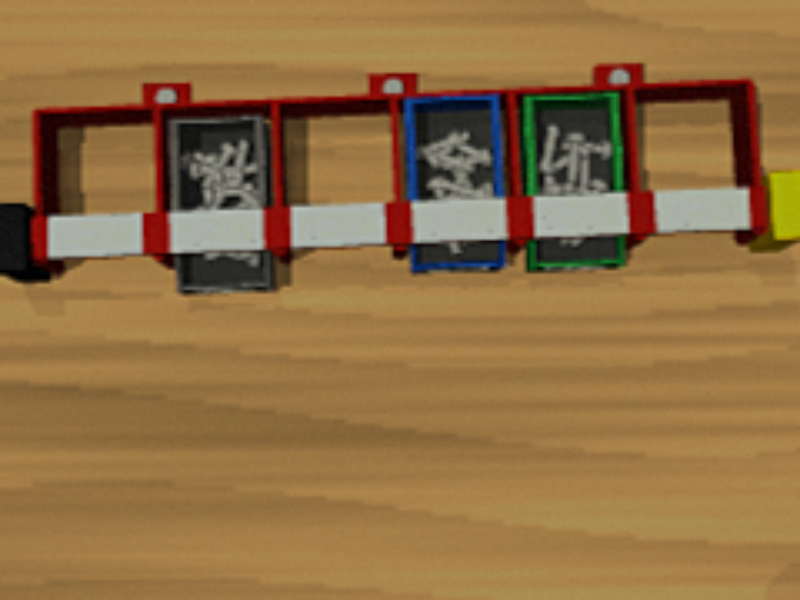

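The blue bin sits in the third bay against the back panel, at top crop (405–505, 95–270), level with the green bin. The green and grey bins and the tin haven't moved, and the arm is clear.

```bash
python3 -c "
from station import bot
print(bot.hand_in(), bot.sense()['time'])"
```

```text
the job is handed in; nothing more can be done
the job is handed in; nothing more can be done
```

The blue bin is in the third bay from the yellow post, pushed home against the back panel. I handed the job in at about 22 s of the 64 s allowed.

- **Counting:** The yellow post is at the rack's -y end. I slid the closed fingertip along the rail at about 6 N, touching labels 1, 2 and 3 (label_f, label_e, label_d). I stopped at the middle of the third and lifted off, so no later label was touched.
- **Pushing:** I pushed the bin sideways with two fingers to line it up with the bay, then pushed it in from the front. It stopped against the back, with the force rising to about 12 N and almost no further movement.
- **Last checks:** Both views show the bin in the third bay, level with the green bin. The green bin, the grey bin and the carton read within a few mm of their first positions.
- **Checks that failed or disagreed:** The scene camera's fit of the bin on the bench was poor and read its position along x 6–9 mm lower than the top camera's, so I relied on the top camera. In the last check the finder missed the grease tin in the top picture; the scene picture shows it standing where it was.

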